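# Swap lens barrels in the V-block and hold the long one pressed

### The job

Lift the short lens barrel of the kiln viewer out of the V-block and lay it down in the wooden tray, then take the long lens barrel from its wooden rest and seat it in the V-block, centred over the two V supports, with its narrow eyepiece end towards the block's end stop. Finish while holding it there: press it straight down with the gripper, with around 10 N and never hard, so that it bears on both sides of the V, and keep pressing when your program ends. Do not disturb the wooden rib, the jar or the tape roll.

Things in the scene. Friction and masses are not known exactly. Their poses are not given: they have to be found in the camera images.
- vblock: Grey V-block fixed to the bench. Origin: on the bench under the middle between its two V supports; x along the V, z up. Foot plate 64 mm wide, 10 mm high, x -95 to +55 mm. Supports 16 mm thick at x = -33 and +33 mm, 55 mm wide, 49 mm high; the 50 mm between them is free for fingers above the foot plate. The end stop is at the -x end, the +x end is open.
- vee_left: The steel V face on the block's +y side (on both supports), fixed to the V-block; origin and axes as vblock. The V has 90 degrees: a 36 mm barrel seated in it has its axis at y = 0, 52 mm above the origin (top of the barrel at 70 mm).
- vee_right: The same for the block's -y side.
- vblock_stop (a point): The end stop of the V-block: an upright plate 36 mm wide and 56 mm high at its -x end. The point is on the inner face of the plate (x = -81 mm in the block's frame), at the barrel axis height of 52 mm.
- short_barrel: Short aluminium lens barrel, 0.11 to 0.18 kg, at first in the V-block, eyepiece end to the stop: thick part 36 mm diameter, 90 mm long; narrow eyepiece end 24 mm diameter, 15 mm long. Origin: on the axis, middle of the thick part (grip there across the axis). x along the barrel, +x to the lens end, -x to the narrow end; may be rolled about x.
- long_barrel: Long aluminium lens barrel, 0.13 to 0.22 kg, at first on the wooden rest, axis 26 mm above the bench: thick part 36 mm diameter, 110 mm long; narrow eyepiece end 24 mm diameter, 20 mm long. Origin: on the axis, middle of the thick part (grip there across the axis). x along the barrel, +x to the lens end, -x to the narrow end; may be rolled about x.
- long_barrel_lens (a point): Centre of the flat lens end of the long barrel, 55 mm along +x from its origin.
- rest: Low wooden rest fixed to the bench under the long barrel. Origin: on the bench at its middle; x along the barrel. A spine 24 mm wide and two cross bars 60 mm wide, all 8 mm high, the bars at x = -42 and +42 mm with small ridges up to 13 mm high; between the bars (66 mm) fingers can go down beside the spine.
- tray: Open wooden tray fixed to the bench, outside 160 (x) x 140 (y) x 25 mm high, walls and floor 5 mm thick. Origin: on the bench under its middle. The short barrel fits in it lying along x, its axis then 23 mm above the bench.
- wood_rib: Bystander: flat wooden rib, 48 x 104 x 8 mm, lying behind the V-block; origin at the centre of its underside. Leave alone.
- oxide_jar: Bystander: small screw-cap jar, 52 mm in diameter and 70 mm high, standing behind the V-block; origin at the centre of its underside. Leave alone.
- tape_roll: Bystander: roll of tape 101 mm in diameter, 24 mm high, lying far behind the V-block; origin at the centre of its underside. Leave alone.
Things that resemble listed ones, but are neither listed nor needed, are in the scene too. Leave any blue look-alike of the short_barrel alone.

How it is judged:
By the outcome, as a careful person would: the job done as asked, in the order asked, and still so for the second after the job is handed in, while the arm keeps its last pose, push and grip.
It also fails if it takes over 59 s, if anything falls off the work surface, if the arm or the gripper's body presses on something with over 40 N, if the wrist force passes 120 N, or if a joint passes its speed limit or range.

### The arm

A 7-joint arm with a two-finger parallel gripper is mounted at the origin on a cart in front of the work surface, level with it; the furniture and walls round the work are solid. World frame = base frame: x ahead of the robot, y to its left, z up, the work surface at z = 0. Lengths are in m, angles in rad, forces in N, time in s.
With the tool pointing down it reaches from about 0.4 to 0.9 m from the base axis. Payload 5.5 kg.
Tool frame: the origin (TCP) lies at the very end of the fingers, on their centre line; the grasp point (between the pads) lies 19 mm behind it; z points along the fingers, y is the direction in which the jaws open and shut (so a half turn about z gives the same grasp; the last joint's range is limited). The gripper opens to 85 mm and grips with 20 to 120 N. Pads are 22 mm wide; open, the fingers measure 114 mm over their backs; the gripper's body (76 mm by 85 mm) begins 54 mm behind the grasp point. The pads swing forward as they close: fully open they stand 13 mm farther back than shut.
Start: joints at [1.581, 0.501, -0.427, 1.55, 0.221, 1.138, -0.21], TCP at [0.163, -0.629, 0.231] pointing down, gripper open.
Joint ranges: [-2.88, 2.88], [-0.31, 2.03], [-1.54, 1.56], [0.2, 2.42], [-1.41, 4.55], [0.19, 2.02], [-2.57, 2.57]. Speed limits (rad/s): [2.57, 2.57, 3.14, 3.14, 3.14, 3.14, 3.14].

### API

Orientations are given as [roll, pitch, yaw] about the fixed x, y, z axes, in that order (R = Rz(yaw) Ry(pitch) Rx(roll)).
In Python, from station import arm gives the robot as it stands. The module is installed in compiled form; this text tells all that it offers.
- The arm moves only by the shell command python3 -m handwheel 'ROWS' [FORCE]. ROWS is JSON, one flat list of numbers, 7 for each row, row after row: the closure, from 0 (fully open) to 1 (shut), then the shift along the world's x, y, z in m, then the turn, a rotation vector about the world's x, y, z in degrees. A call has 1 to 12 rows; each row shifts and turns the commanded pose from where the row before left it; what a row does not reach is not made up. A row lasts 1/12 s, in which the tool goes at most 41.7 mm and 7.16 degrees, less where a joint would pass 70% of its speed; a pose out of reach is approached as far as the arm can. A call with a gripper value outside its range is refused whole. The fingers move at their own pace and stop on an object; FORCE is the grip in N (left out, the last holds). Time passes only in rows, so rows that do not move let the fingers close. It gives the time, the measured TCP pose, the force and the opening at its end, in the units of the state.
- arm.state(): the state, without advancing time (a new reading comes with each control period).
- arm.read_camera(name): name is "scene" or "top"; returns a dict with "frame" (420x560x3 uint8, red, green, blue), "range_z" (420x560 float32, m along the optical axis (not along the pixel's ray), 0 where there is no reading), "K" (3x3 intrinsics, pixels), "distortion" ([k1, k2, p1, p2, k3] as OpenCV has them; the pictures are not rectified), "R" (3x3) and "t" (3): a world point X has camera coordinates R X + t. Camera axes: x right, y down, z forward; pixel columns grow to the right and rows downward; lengths in m; the calibration is good to about 2 mm. A picture is of the moment at which its call begins.
- arm.finish_job(): hands the job in, once; it reports no verdict.
Trained networks look in the newest picture that a camera, given by its name, has taken for a name from the list of things; names that differ only in an ending like _2 or _b are one class to them, and where a whole thing is asked for, a point or a joint stands for the part that bears it (a point fixed in the world has none). Each returns a list of dicts, best first, with "conf" (0 to 1); they miss things now and then, are a little off and sometimes report something else, mostly with a low value. They report only what shows in the picture. A call takes as long as a camera call. They do not tell look-alikes from the thing itself.
- arm.search_frame(camera, thing): "box" ([left, top, right, bottom] in pixels, round what is visible of it).
- arm.spot_point(camera, thing): "point" ([column, row] in pixels: a listed point, or the origin of a listed thing).
The state is a dict: "time_s": time; "joints": joint angles; "joint_vel": joint speeds; "joint_torque": joint torques, N m; "tool_pos": TCP position; "ee_rot": TCP orientation; "wrist_force": force on the tool from outside, world axes, zero at the start; "torque": the same for the moment, N m; "grip_width": finger opening in m.
Only numpy, scipy, OpenCV 4.12 (cv2) and the standard library are available. Lean on these libraries where they do the work, as an engineer would, in place of code of your own. Each camera call takes 0.05 s, during which the arm holds its last target.

## Working session

There is one attempt and no reset: what is moved stays moved. The work goes in short steps, Python scripts to look and compute and a shell command to move; the robot and the scene stay as the last step left them, time stands still between calls to the robot, and variables do not carry over. Pictures are saved under pics/ and viewed, and the job is handed in when it is done.

```bash
mkdir -p pics
cat > h.py <<'E'
import numpy as np, cv2
from station import arm
def px2w(c,px,z=None,rng=None):
    u=cv2.undistortPoints(np.array([[px]],float),c["K"],np.array(c["distortion"]))[0,0]
    d=np.array([u[0],u[1],1.]); R=np.array(c["R"]);t=np.array(c["t"])
    o=-R.T@t; dw=R.T@d
    if z is not None: return o+dw*(z-o[2])/dw[2]
    if rng is None: rng=c["range_z"][int(round(px[1])),int(round(px[0]))]
    return o+dw*rng
def cloud(c):
    h,w=c["range_z"].shape
    g=np.stack(np.meshgrid(np.arange(w),np.arange(h)),-1).reshape(-1,1,2).astype(float)
    u=cv2.undistortPoints(g,c["K"],np.array(c["distortion"]))[:,0]
    z=c["range_z"].reshape(-1,1)
    P=np.hstack([u*z,z]); W=(P-np.array(c["t"]))@np.array(c["R"])
    W[z[:,0]==0]=np.nan
    return W.reshape(h,w,3)
def save(c,n): cv2.imwrite("pics/"+n,c["frame"][:,:,::-1])
E
python3 - <<'E'
from h import *
s=arm.state(); print({k:np.round(v,3).tolist() for k,v in s.items()})
for n in("scene","top"):
    c=arm.read_camera(n); save(c,n+"0.png"); np.savez(n+"0.npz",**c)
    for th in("vblock","vblock_stop","short_barrel","long_barrel","long_barrel_lens","rest","tray","wood_rib","oxide_jar","tape_roll"):
        r=arm.spot_point(n,th)[:3]
        print(n,th,[(round(x["conf"],2),np.round(x["point"],1).tolist(),np.round(px2w(c,x["point"],rng=None),3).tolist()) for x in r])
E
```

```text
{'time_s': 0.0, 'joints': [1.581, 0.502, -0.427, 1.551, 0.221, 1.138, -0.21], 'joint_vel': [-0.001, -0.001, 0.0, 0.001, -0.0, -0.0, 0.0], 'joint_torque': [0.0, -56.953, -5.816, -28.094, 0.011, 0.012, -0.0], 'tool_pos': [0.162, -0.629, 0.23], 'ee_rot': [-3.14, -0.0, 0.253], 'wrist_force': [0.568, -0.642, 0.374], 'torque': [-0.028, -0.053, 0.037], 'grip_width': 0.086}
scene vblock [(0.73, [279.3, 265.1], [0.473, -0.049, 0.006]), (0.61, [298.1, 234.8], [0.506, -0.13, 0.039])]
scene vblock_stop [(0.84, [299.2, 232.8], [0.502, -0.131, 0.049])]
scene short_barrel [(0.94, [416.0, 215.6], [0.394, -0.445, 0.025]), (0.67, [277.3, 247.8], [0.476, -0.045, 0.069]), (0.32, [298.9, 234.3], [0.5, -0.128, 0.047])]
scene long_barrel [(0.89, [186.6, 290.4], [0.513, 0.183, 0.032]), (0.61, [166.7, 295.3], [0.523, 0.227, 0.036])]
scene long_barrel_lens [(0.71, [166.0, 296.9], [0.53, 0.228, 0.024])]
scene rest [(0.63, [193.0, 290.6], [0.521, 0.166, 0.01])]
scene tray [(0.62, [337.5, 222.3], [0.51, -0.268, 0.005])]
scene wood_rib [(0.58, [231.4, 228.8], [0.65, -0.015, 0.009])]
scene oxide_jar [(0.73, [268.8
[... 165 characters left out ...]
block_stop [(0.97, [290.9, 244.6], [0.508, -0.132, 0.055])]
top short_barrel [(0.82, [261.6, 248.6], [0.489, -0.056, 0.068]), (0.74, [406.2, 292.1], [0.409, -0.449, 0.032])]
top long_barrel [(0.97, [182.2, 228.1], [0.529, 0.168, 0.04])]
top long_barrel_lens [(0.8, [157.9, 223.0], [0.545, 0.25, -0.004])]
top rest [(0.55, [183.2, 229.0], [0.527, 0.164, 0.041])]
top tray [(0.88, [342.7, 248.4], [0.517, -0.276, 0.004]), (0.29, [259.0, 251.6], [0.48, -0.05, 0.071]), (0.23, [182.9, 226.3], [0.534, 0.165, 0.045])]
top wood_rib [(0.89, [254.1, 189.7], [0.662, -0.015, 0.01])]
top oxide_jar [(0.69, [307.2, 182.9], [0.677, -0.162, 0.071])]
top tape_roll [(0.84, [281.8, 150.8], [0.788, -0.083, -0.002])]
```

View pics/scene0.png

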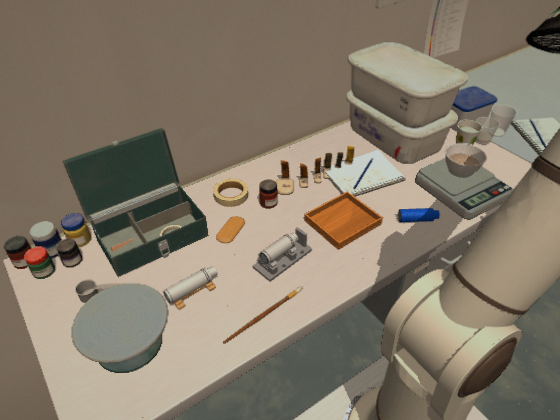

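View pics/top0.png

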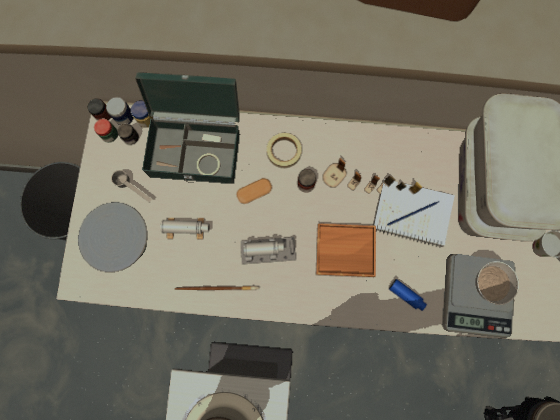

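Scene view: the silver short barrel is in the V-block at (277,248), and its blue look-alike lies at (416,215). The long barrel is on its rest at (190,288), lens end to the left; the tray is at (343,219). In the top view these are at (262,249), (407,292), (184,228) and (346,249). Next come closer crops and cloud fits.

```bash
cat > m.py <<'E'
from h import *
from scipy.optimize import least_squares
cs={n:dict(np.load(n+"0.npz")) for n in("scene","top")}
W={n:cloud(c) for n,c in cs.items()}
def pts(n,x0,x1,y0,y1,z0,z1):
    w=W[n].reshape(-1,3); return w[(w[:,0]>x0)&(w[:,0]<x1)&(w[:,1]>y0)&(w[:,1]<y1)&(w[:,2]>z0)&(w[:,2]<z1)]
def axis(P):
    m=P.mean(0);u,s,v=np.linalg.svd(P[:,:2]-m[:2]);d=v[0]*np.sign(v[0][1]);return m,d,P[:,:2]@d
for nm,b in dict(short=(.40,.56,-.15,.04,.058,.085),long=(.45,.60,.08,.27,.024,.06),tray=(.4,.65,-.4,-.15,.02,.03),).items():
  for n in cs:
    P=pts(n,*b); m,d,s=axis(P)
    print(nm,n,len(P),m.round(4),"dir",d.round(3),np.degrees(np.arctan2(d[1],d[0])).round(2),"zmax",np.percentile(P[:,2],[50,98]).round(4))
    e=[-d[1],d[0]];q=P[:,:2]@e
    print("  ext",np.percentile(s,[.5,99.5]).round(4),np.percentile(q,[1,99]).round(4))
b={n:pts(n,.45,.65,.0,.3,-.02,.02) for n in cs}
for n in cs: print(n,"table z",np.median(pts(n,.38,.45,.0,.1,-.02,.02)[:,2]))
a=cs["top"]["frame"][200:320,130:440];a=cv2.resize(a,None,fx=2.5,fy=2.5,interpolation=cv2.INTER_CUBIC);cv2.imwrite("pics/ctop.png",a[:,:,::-1])
a=cs["scene"]["frame"][180:320,150:450];a=cv2.resize(a,None,fx=2.6,fy=2.6,interpolation=cv2.INTER_CUBIC);cv2.imwrite("pics/csc.png",a[:,:,::-1])
E
python3 m.py
```

```text
short scene 430 [ 0.4828 -0.0543  0.0659] dir [-0.161  0.987] 99.25 zmax [0.0666 0.0719]
  ext [-0.2113 -0.0836] [-0.4863 -0.4546]
short top 465 [ 0.4904 -0.058   0.0661] dir [-0.169  0.986] 99.71 zmax [0.0663 0.0731]
  ext [-0.2159 -0.0907] [-0.4907 -0.4578]
long scene 751 [0.5239 0.1695 0.038 ] dir [-0.062  0.998] 93.57 zmax [0.0393 0.0458]
  ext [0.0664 0.1947] [-0.5529 -0.5215]
long top 590 [0.5328 0.1656 0.0393] dir [-0.077  0.997] 94.4 zmax [0.0399 0.0473]
  ext [0.0565 0.1877] [-0.5623 -0.5284]
tray scene 444 [ 0.5026 -0.2799  0.024 ] dir [-0.226  0.974] 103.08 zmax [0.024 0.028]
  ext [-0.4804 -0.299 ] [-0.5105 -0.3502]
tray top 414 [ 0.5115 -0.2839  0.0243] dir [-0.119  0.993] 96.82 zmax [0.0242 0.029 ]
  ext [-0.4249 -0.2564] [-0.5471 -0.4022]
scene table z 0.00037021241423526574
top table z 4.909584602651823e-06
```

```bash
ls pics
```

```text
csc.png
ctop.png
scene0.png
top0.png
```

View pics/ctop.png

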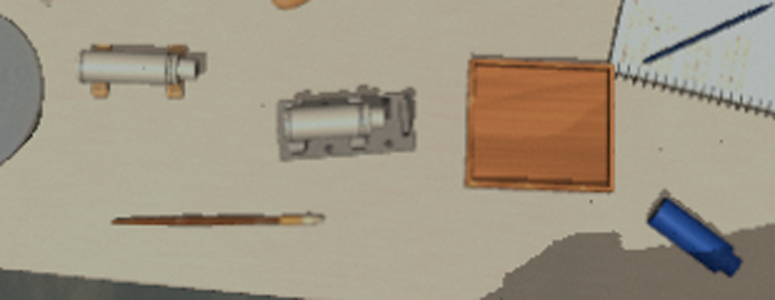

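View pics/csc.png

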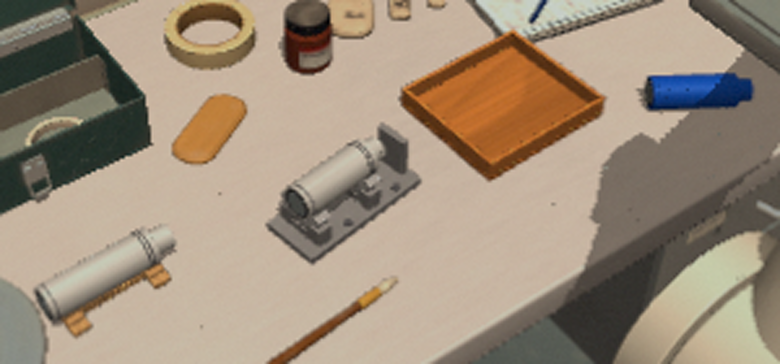

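The crops show the silver short barrel in the grey V-block with its narrow end at the stop, to the right (-y). The long barrel's narrow end also points right, and the blue barrel is separate, beyond the tray. Next I fit cylinders of known radius.

```bash
cat > fit.py <<'E'
from m import *
def cylfit(P,a0,z0,fixz=None):
    # params: x at y=mean, slope angle, z ; horizontal axis, R=18
    m=P[:,:2].mean(0)
    def res(p):
        d=np.array([np.cos(p[1]),np.sin(p[1])]);e=np.array([-d[1],d[0]])
        q=(P[:,:2]-m)@e-p[0]; return np.hypot(q,P[:,2]-p[2])-.018
    r=least_squares(res,[0,a0,z0],loss="soft_l1",f_scale=.0015)
    d=np.array([np.cos(r.x[1]),np.sin(r.x[1])]);e=np.array([-d[1],d[0]])
    return m+e*r.x[0],r.x[1],r.x[2],res(r.x)
if __name__=="__main__":
  for n in cs: print(n,"cam at",(-cs[n]["R"].T@cs[n]["t"]).round(3))
  for nm,b,zz in (("short",(.43,.54,-.08,.02,.052,.085),.052),("long",(.48,.58,.13,.21,.020,.06),.026)):
   for n in cs:
    P=pts(n,*b); a=np.radians(98 if nm=="short" else 94)
    for k in range(2):
        o,a,z,r=cylfit(P,a,zz); P=P[np.abs(r)<.004]
    d=np.array([np.cos(a),np.sin(a)]);e=np.array([-d[1],d[0]])
    # extents: points near the cylinder
    A=pts(n,.4,.62,-.2,.3,.02,.085); s=(A[:,:2]-o)@d;q=np.hypot((A[:,:2]-o)@e,A[:,2]-z)
    k=(np.abs(q-.018)<.003)&(A[:,2]>z)&(np.abs(s)<.11); k2=(np.abs(q-.012)<.0025)&(A[:,2]>z)&(s<-.03)&(s>-.12)
    hs=np.sort(s[k]);print(nm,n,len(P),"at",o.round(4),"ang",np.degrees(a).round(2),"z",z.round(4),"rms",r.std().round(4),"ends",[ (o+d*v).round(4).tolist() for v in (hs[2],hs[-3])],"len",(hs[-3]-hs[2]).round(4), "narrow",np.sort(s[k2])[[2,-3]].round(4) if k2.sum()>6 else k2.sum(), "thick",hs[[2,-3]].round(4))
  for n in cs:
    for nm,b in (("foot",(.40,.58,-.2,.05,.007,.014)),("tray",(.38,.65,-.40,-.17,.0215,.028))):
      P=pts(n,*b)[:,:2].astype(np.float32); print(n,nm,cv2.minAreaRect(P))
E
python3 fit.py | grep -v "^  ext"
```

```text
short scene 430 [ 0.4828 -0.0543  0.0659] dir [-0.161  0.987] 99.25 zmax [0.0666 0.0719]
short top 465 [ 0.4904 -0.058   0.0661] dir [-0.169  0.986] 99.71 zmax [0.0663 0.0731]
long scene 751 [0.5239 0.1695 0.038 ] dir [-0.062  0.998] 93.57 zmax [0.0393 0.0458]
long top 590 [0.5328 0.1656 0.0393] dir [-0.077  0.997] 94.4 zmax [0.0399 0.0473]
tray scene 444 [ 0.5026 -0.2799  0.024 ] dir [-0.226  0.974] 103.08 zmax [0.024 0.028]
tray top 414 [ 0.5115 -0.2839  0.0243] dir [-0.119  0.993] 96.82 zmax [0.0242 0.029 ]
scene table z 0.00037021241423526574
top table z 4.909584602651823e-06
scene cam at [-0.173  0.397  0.906]
top cam at [ 0.331 -0.129  1.286]
short scene 356 at [ 0.4857 -0.0413] ang 99.39 z 0.0516 rms 0.0016 ends [[0.5011, -0.1344], [0.48, -0.0073]] len 0.1288 narrow [-0.0937 -0.0433] thick [-0.0944  0.0345]
short top 346 at [ 0.4892 -0.044 ] ang 98.64 z 0.0517 rms 0.0016 ends [[0.5028, -0.1332], [0.484, -0.0094]] len 0.1252 narrow [-0.0922 -0.0385] thick [-0.0902  0.035 ]
long scene 496 at [0.5315 0.1712] ang 94.16 z 0.026 rms 0.0015 ends [[0.536, 0.1098], [0.5275, 0.2272]] len 0.1177 narrow [-0.0711 -0.0553] thick [-0.0615  0.0562]
long top 351 at [0.5351 0.1697] ang 93.95 z 0.0258 rms 0.0017 ends [[0.5391, 0.111], [0.531, 0.2291]] len 0.1184 narrow [-0.0717 -0.0416] thick [-0.0588  0.0596]
scene foot ((0.48886603116989136, -0.06973139196634293), (0.06374092400074005, 0.15239538252353668), 9.117027282714844)
scene tray ((0.507056474685669, -0.28243011236190796), (0.14397186040878296, 0.163386270403862), 2.324803590774536)
top foot ((0.48400014638900757, -0.07749567180871964), (0.1459513157606125, 0.19082516431808472), 12.225873947143555)
top tray ((0.5117055177688599, -0.28172194957733154), (0.13911603391170502, 0.16128294169902802), 2.8301122188568115)
```

Before the first reach, these could be taken for the short barrel: the silver one in the V-block (top 262,249), the blue one (407,292), and the long one on the rest (184,228). I choose the silver one in the V-block. The crops confirm it: 36 mm thick, axis at z=0.052, narrow end to the stop.

The measurements, averaged over the two cameras:

| Thing | Position (m) | Axis angle |
|---|---|---|
| Short barrel | (0.489, -0.053) | 99° |
| V-block origin | about (0.488, -0.051) | – |
| Long barrel | (0.533, 0.1735) | 94° |
| Tray | (0.509, -0.282) | 92.6° |

```bash
python3 -m handwheel '[0,0.0136,0.024,0,0,0,3.52, 0,0.0136,0.024,0,0,0,3.52, 0,0.0136,0.024,0,0,0,3.52, 0,0.0136,0.024,0,0,0,3.52, 0,0.0136,0.024,0,0,0,3.52, 0,0.0136,0.024,0,0,0,3.52, 0,0.0136,0.024,0,0,0,3.52, 0,0.0136,0.024,0,0,0,3.52, 0,0.0136,0.024,0,0,0,3.52, 0,0.0136,0.024,0,0,0,3.52, 0,0.0136,0.024,0,0,0,3.52, 0,0.0136,0.024,0,0,0,3.52]' 40
python3 -m handwheel '[0,0.0136,0.024,0,0,0,3.52, 0,0.0136,0.024,0,0,0,3.52, 0,0.0136,0.024,0,0,0,3.52, 0,0.0136,0.024,0,0,0,3.52, 0,0.0136,0.024,0,0,0,3.52, 0,0.0136,0.024,0,0,0,3.52, 0,0.0136,0.024,0,0,0,3.52, 0,0.0136,0.024,0,0,0,3.52, 0,0.0136,0.024,0,0,0,3.52, 0,0.0136,0.024,0,0,0,3.52, 0,0.0136,0.024,0,0,0,3.52, 0,0.0136,0.024,0,0,0,3.52]'
```

```text
time_s: 2.1
tool_pos: [0.3263, -0.3402, 0.2316]
ee_rot: [3.141, 0.001, 0.993]
wrist_force: [0.2, -0.0, 0.1]
grip_width: 0.0851
time_s: 3.1
tool_pos: [0.4896, -0.0523, 0.2316]
ee_rot: [3.141, 0.001, 1.73]
wrist_force: [-0.1, 0.2, 0.1]
grip_width: 0.0859
```

```bash
python3 -m handwheel '[0,0,0,-0.03,0,0,0, 0,0,0,-0.03,0,0,0, 0,0,0,-0.03,0,0,0, 0,0,0,-0.03,0,0,0, 0,0,0,-0.02,0,0,0, 0,0,0,0,0,0,0]'
python3 - <<'E'
from h import *
for n in("scene","top"):
    c=arm.read_camera(n); f=c["frame"]
    a=f[190:310,200:340] if n=="scene" else f[190:310,190:330]
    cv2.imwrite(f"pics/a_{n}.png",cv2.resize(a,None,fx=4.5,fy=4.5,interpolation=cv2.INTER_CUBIC)[:,:,::-1])
E
```

```text
time_s: 3.6
tool_pos: [0.4859, -0.0532, 0.0878]
ee_rot: [-3.135, -0.002, 1.727]
wrist_force: [0.1, 0.1, 0.3]
grip_width: 0.0853
```

View pics/a_scene.png

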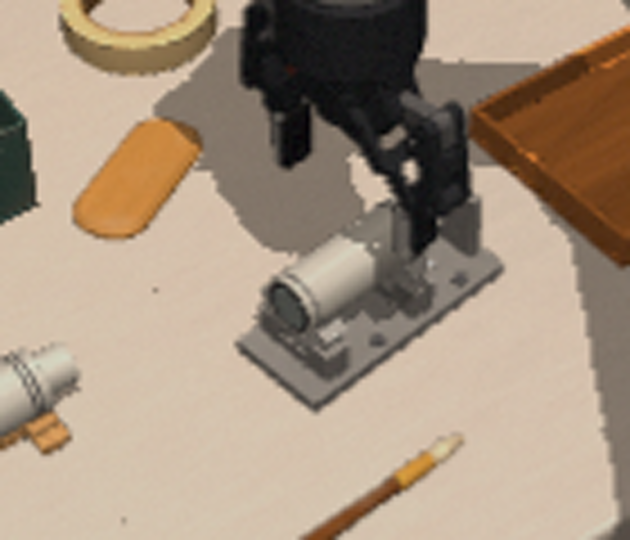

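View pics/a_top.png

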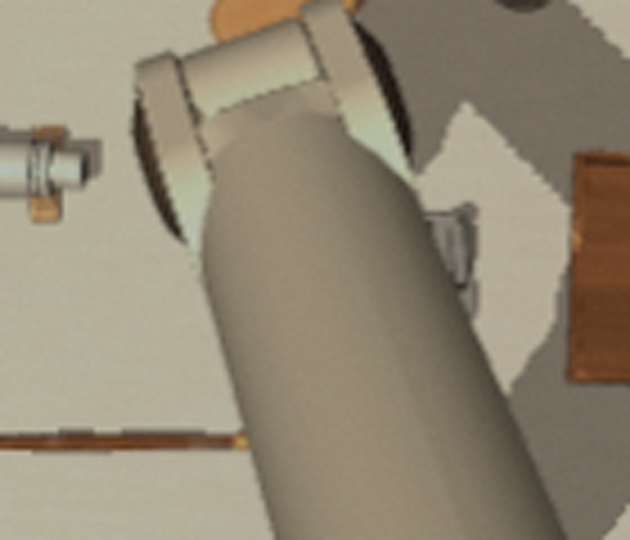

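```bash
python3 -m handwheel '[0,0,0,0,0,0,0,0,0,0,0,0,0,0]'
python3 - <<'E'
from h import *
c=arm.read_camera("scene");w=cloud(c).reshape(-1,3)
k=(w[:,2]>.085)&(w[:,2]<.125)&(w[:,0]>.38)&(w[:,0]<.6)&(w[:,1]>-.12)&(w[:,1]<.02)
P=w[k];t=np.radians(9);u=np.array([np.cos(t),np.sin(t)]);v=np.array([-u[1],u[0]])
s=P[:,:2]@u;q=P[:,:2]@v
for nm,m in(("near",s<.47),("far",s>.49)): print(nm,m.sum(),np.percentile(s[m],[2,50,98]).round(4),np.percentile(q[m],[2,50,98]).round(4),P[m,2].min())
print("barrel",np.array([.489,-.053])@u,np.array([.489,-.053])@v)
E
```

```text
time_s: 3.87
tool_pos: [0.4905, -0.0535, 0.093]
ee_rot: [3.139, 0.001, 1.727]
wrist_force: [1.2, -0.3, -0.2]
grip_width: 0.0856
near 44 [0.4186 0.4251 0.4339] [-0.1346 -0.1222 -0.1173] 0.10793708355592438
far 45 [0.516  0.519  0.5304] [-0.1381 -0.1262 -0.118 ] 0.1059943635772402
barrel 0.47468857190389013 -0.1288439354562152
```

```bash
python3 -m handwheel '[0,-0.0015,0,-0.01,0,0,0, 0,0,0,-0.01,0,0,0, 0,0,0,-0.01,0,0,0, 0,0,0,-0.01,0,0,0, 0,0,0,-0.01,0,0,0, 0,0,0,-0.008,0,0,0, 0,0,0,0,0,0,0, 0,0,0,0,0,0,0]'
```

```text
time_s: 4.58
tool_pos: [0.487, -0.0529, 0.0326]
ee_rot: [-3.14, -0.001, 1.728]
wrist_force: [0.3, -0.2, -0.6]
grip_width: 0.0851
```

```bash
python3 -m handwheel '[0.4,0,0,0,0,0,0, 0.4,0,0,0,0,0,0, 0.45,0,0,0,0,0,0, 0.5,0,0,0,0,0,0, 0.5,0,0,0,0,0,0]' 20
python3 -m handwheel '[0.55,0,0,0,0,0,0, 0.57,0,0,0,0,0,0, 0.6,0,0,0,0,0,0, 0.6,0,0,0,0,0,0]' 20
python3 -m handwheel '[0.8,0,0,0,0,0,0, 0.8,0,0,0,0,0,0, 1,0,0,0,0,0,0, 1,0,0,0,0,0,0]' 20
```

```text
time_s: 5.0
tool_pos: [0.4877, -0.0535, 0.0336]
ee_rot: [3.141, 0.0, 1.727]
wrist_force: [0.5, -0.5, 0.4]
grip_width: 0.0426
time_s: 5.33
tool_pos: [0.4882, -0.0534, 0.0337]
ee_rot: [3.14, 0.0, 1.727]
wrist_force: [1.4, -0.4, 2.1]
grip_width: 0.0354
time_s: 5.67
tool_pos: [0.4882, -0.0533, 0.0336]
ee_rot: [3.14, 0.0, 1.727]
wrist_force: [2.1, -0.5, 4.3]
grip_width: 0.0354
```

```bash
python3 -m handwheel '[1,0,0,0,0,0,0, 1,0,0,0,0,0,0, 1,0,0,0.005,0,0,0, 1,0,0,0.01,0,0,0, 1,0,0,0.015,0,0,0, 1,0,0,0.02,0,0,0, 1,0,0,0.02,0,0,0, 1,0,0,0.02,0,0,0, 1,0,0,0.01,0,0,0, 1,0,0,0,0,0,0]' 40
python3 -m handwheel '[1,0.002,-0.02,0,0,0,-0.6, 1,0.002,-0.02,0,0,0,-0.6, 1,0.002,-0.02,0,0,0,-0.6, 1,0.002,-0.02,0,0,0,-0.6, 1,0.002,-0.02,0,0,0,-0.6, 1,0.002,-0.02,0,0,0,-0.6, 1,0.002,-0.02,0,0,0,-0.6, 1,0.002,-0.02,0,0,0,-0.6, 1,0.002,-0.02,0,0,0,-0.6, 1,0.002,-0.02,0,0,0,-0.6, 1,0.001,-0.029,0,0,0,-0.4, 1,0,0,0,0,0,0]'
python3 - <<'E'
from h import *
print(arm.state()["tool_pos"],arm.state()["ee_rot"])
c=arm.read_camera("scene"); a=c["frame"][150:290,230:430]
cv2.imwrite("pics/b.png",cv2.resize(a,None,fx=4,fy=4,interpolation=cv2.INTER_CUBIC)[:,:,::-1])
E
```

```text
time_s: 6.5
tool_pos: [0.4884, -0.0535, 0.1353]
ee_rot: [3.139, 0.001, 1.727]
wrist_force: [1.3, -0.1, -1.2]
grip_width: 0.0348
time_s: 7.5
tool_pos: [0.5073, -0.2902, 0.1323]
ee_rot: [-3.14, 0.003, 1.607]
wrist_force: [-0.2, -1.7, -2.7]
grip_width: 0.0348
[ 0.50728249 -0.29020169  0.13229919] [-3.14047973e+00  3.10974310e-03  1.60730874e+00]
```

View pics/b.png

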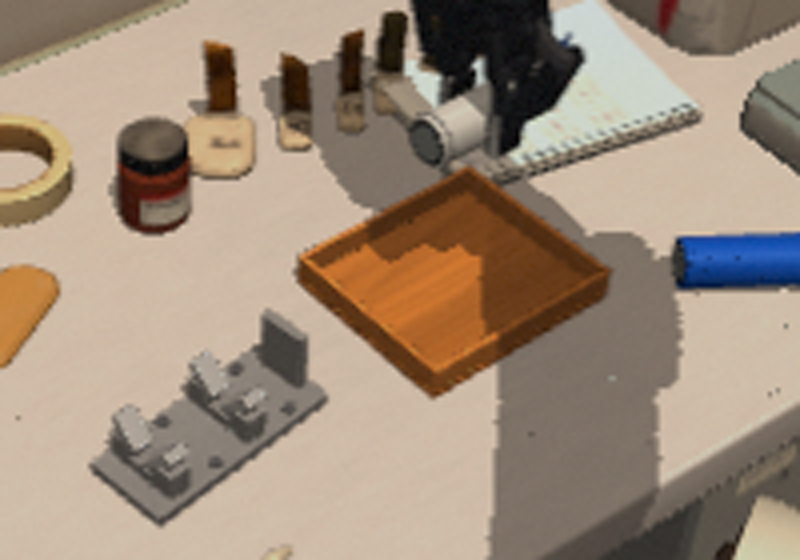

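```bash
python3 -m handwheel '[1,0.002,0.012,-0.01,0,0,0, 1,0,0,-0.02,0,0,0, 1,0,0,-0.02,0,0,0, 1,0,0,-0.02,0,0,0, 1,0,0,-0.02,0,0,0, 1,0,0,-0.016,0,0,0, 1,0,0,-0.01,0,0,0, 1,0,0,0,0,0,0, 1,0,0,0,0,0,0]'
python3 - <<'E'
from h import *
for n in("scene","top"):
    c=arm.read_camera(n); np.savez(n+"1.npz",**c)
E
```

```text
time_s: 8.3
tool_pos: [0.5105, -0.2699, 0.0171]
ee_rot: [-3.141, -0.001, 1.616]
wrist_force: [-0.3, 0.4, -1.6]
grip_width: 0.0349
```

```bash
python3 -m handwheel '[1,0,0,-0.004,0,0,0, 1,0,0,-0.003,0,0,0, 1,0,0,-0.002,0,0,0, 1,0,0,0,0,0,0, 1,0,0,0,0,0,0]'
```

```text
time_s: 8.82
tool_pos: [0.5104, -0.2704, 0.0083]
ee_rot: [-3.141, -0.0, 1.615]
wrist_force: [-0.3, -0.6, -0.2]
grip_width: 0.0349
```

```bash
python3 -m handwheel '[1,0,0,-0.002,0,0,0, 1,0,0,0,0,0,0, 1,0,0,0,0,0,0]'
```

```text
time_s: 9.07
tool_pos: [0.5104, -0.2703, 0.0062]
ee_rot: [-3.141, -0.0, 1.616]
wrist_force: [0.4, -0.4, -1.1]
grip_width: 0.0349
```

```bash
python3 -m handwheel '[1,0,0,-0.001,0,0,0, 1,0,0,-0.001,0,0,0, 1,0,0,0,0,0,0]'
```

```text
time_s: 9.32
tool_pos: [0.5107, -0.2704, 0.0048]
ee_rot: [3.142, 0.0, 1.616]
wrist_force: [-1.6, 0.1, 4.6]
grip_width: 0.0348
```

```bash
python3 -m handwheel '[0.5,0,0,0,0,0,0, 0.4,0,0,0,0,0,0, 0.3,0,0,0,0,0,0, 0.2,0,0,0,0,0,0, 0.2,0,0,0,0,0,0, 0.2,0,0,0,0,0,0]'
python3 -m handwheel '[0.2,0,0,0.01,0,0,0, 0.2,0,0,0.02,0,0,0, 0.2,0,0,0.03,0,0,0, 0.2,0,0,0.04,0,0,0, 0.1,0,0,0.03,0,0,0, 0,0,0.02,0.01,0,0,0, 0,0.0,0.03,0,0,0,0, 0,0,0.03,0,0,0,0, 0,0,0.03,0,0,0,0, 0,0,0.03,0,0,0,0, 0,0,0.03,0,0,0,0, 0,0,0.03,0,0,0,0]'
```

```text
time_s: 9.82
tool_pos: [0.5105, -0.2703, 0.0043]
ee_rot: [3.142, -0.0, 1.616]
wrist_force: [-0.1, -0.6, -0.2]
grip_width: 0.0685
time_s: 10.82
tool_pos: [0.5104, -0.069, 0.1451]
ee_rot: [3.141, 0.001, 1.616]
wrist_force: [1.1, 0.0, -0.6]
grip_width: 0.0854
```

```bash
python3 -m handwheel '[0,0.002,0.025,0,0,0,0.15, 0,0.002,0.025,0,0,0,0.15, 0,0.002,0.025,0,0,0,0.15, 0,0.002,0.025,0,0,0,0.15, 0,0.002,0.025,0,0,0,0.15, 0,0.002,0.025,0,0,0,0.15, 0,0.002,0.025,0,0,0,0.15, 0,0.002,0.025,0,0,0,0.15, 0,0.002,0.025,0,0,0,0.15, 0,0.0045,0.018,0,0,0,0.1, 0,0,0,0,0,0,0, 0,0,0,0,0,0,0]'
python3 - <<'E'
from h import *
for n in("scene","top"):
    c=arm.read_camera(n); np.savez(n+"2.npz",**c); save(c,n+"2.png")
    for th in("vblock","vblock_stop","short_barrel","long_barrel","tray"):
        print(n,th,[(round(x["conf"],2),np.round(x["point"],1).tolist(),np.round(px2w(c,x["point"]),3).tolist()) for x in arm.spot_point(n,th)[:3]])
    w=cloud(c).reshape(-1,3)
    P=w[(w[:,0]>.4)&(w[:,0]<.58)&(w[:,1]>-.18)&(w[:,1]<.03)&(w[:,2]>.006)&(w[:,2]<.014)]
    print("foot",cv2.minAreaRect(P[:,:2].astype(np.float32)),len(P))
    P=w[(w[:,0]>.4)&(w[:,0]<.58)&(w[:,1]>-.16)&(w[:,1]<.03)&(w[:,2]>.035)&(w[:,2]<.06)]
    u=np.array([np.cos(np.radians(99)),np.sin(np.radians(99))]);e=np.array([u[1],-u[0]])
    s=(P[:,:2]-[.488,-.051])@u;q=(P[:,:2]-[.488,-.051])@e
    h,b=np.histogram(s,np.arange(-.1,.06,.004));print([(round(x,3),int(y)) for x,y in zip(b,h) if y])
    for lo,hi in((-.05,-.015),(.015,.06)):
        m=(s>lo)&(s<hi)&(P[:,2]>.04);print(" support",np.percentile(s[m],[3,97]).round(4),np.percentile(q[m],[3,97]).round(4))
E
```

```text
time_s: 11.82
tool_pos: [0.5328, 0.1742, 0.145]
ee_rot: [3.141, -0.001, 1.644]
wrist_force: [0.1, -0.2, 0.7]
grip_width: 0.0855
scene vblock [(0.6, [278.8, 261.6], [0.479, -0.052, 0.012])]
scene vblock_stop [(0.86, [298.6, 234.4], [0.501, -0.128, 0.046])]
scene short_barrel [(0.64, [339.0, 218.8], [0.495, -0.258, 0.036]), (0.5, [415.8, 216.1], [0.087, 0.01, 0.5])]
scene long_barrel [(0.9, [188.1, 284.0], [0.519, 0.175, 0.043]), (0.45, [299.2, 232.7], [0.5, -0.129, 0.053]), (0.43, [192.2, 292.2], [0.521, 0.169, 0.007])]
scene tray [(0.97, [338.8, 219.9], [0.496, -0.258, 0.03])]
foot ((0.4840906262397766, -0.06981551647186279), (0.08607007563114166, 0.1526380181312561), 5.15041971206665) 753
[(np.float64(-0.092), 1), (np.float64(-0.088), 17), (np.float64(-0.084), 53), (np.float64(-0.08), 26), (np.float64(-0.044), 1), (np.float64(-0.04), 15), (np.float64(-0.036), 16), (np.float64(-0.032), 20), (np.float64(-0.028), 27), (np.float64(-0.024), 10), (np.float64(0.024), 8), (np.float64(0.028), 18), (np.float64(0.032), 18), (np.float64(0.036), 21), (np.float64(0.04), 24)]
 support [-0.0382 -0.
[... 256 characters left out ...]
])]
top long_barrel [(0.69, [289.5, 244.6], [0.508, -0.128, 0.052]), (0.63, [181.8, 228.5], [0.43, 0.021, 0.66])]
top tray [(0.89, [341.8, 248.7], [0.51, -0.269, 0.042])]
foot ((0.4885946214199066, -0.0769941508769989), (0.17266030609607697, 0.1760876625776291), 83.1023178100586) 859
[(np.float64(-0.088), 13), (np.float64(-0.084), 19), (np.float64(-0.08), 9), (np.float64(-0.04), 14), (np.float64(-0.036), 22), (np.float64(-0.032), 15), (np.float64(-0.028), 18), (np.float64(-0.024), 3), (np.float64(0.024), 15), (np.float64(0.028), 26), (np.float64(0.032), 19), (np.float64(0.036), 24), (np.float64(0.04), 3)]
 support [-0.0385 -0.0247] [-0.0243  0.0279]
 support [0.0258 0.0401] [-0.0249  0.0292]
```

View pics/scene2.png

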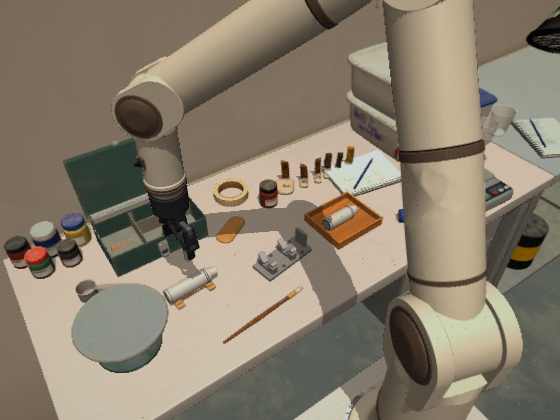

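View pics/top2.png

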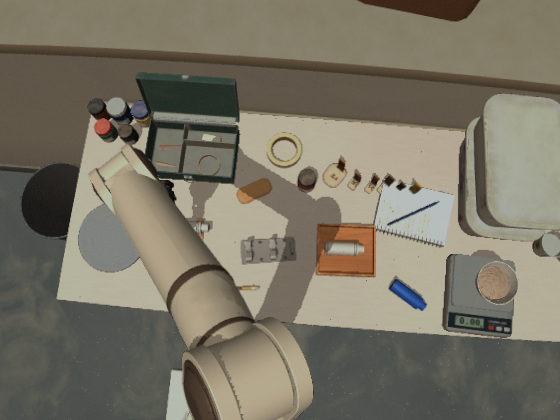

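The short barrel lies in the tray, at scene (340,217) and top (343,248). The empty V-block is at scene (283,255), with its origin at about (0.488, -0.0495). The gripper is above the long barrel, so I descend.

```bash
python3 -m handwheel '[0,-0.001,0,-0.02,0,0,0, 0,0,0,-0.025,0,0,0, 0,0,0,-0.025,0,0,0, 0,0,0,-0.02,0,0,0, 0,0,0,-0.015,0,0,0, 0,0,0,-0.012,0,0,0, 0,0,0,-0.01,0,0,0, 0,0,0,-0.01,0,0,0, 0,0,0,0,0,0,0, 0,0,0,0,0,0,0]' 20
python3 -m handwheel '[0.4,0,0,0,0,0,0, 0.4,0,0,0,0,0,0, 0.45,0,0,0,0,0,0, 0.5,0,0,0,0,0,0, 0.55,0,0,0,0,0,0, 0.6,0,0,0,0,0,0, 0.6,0,0,0,0,0,0]'
```

```text
time_s: 13.25
tool_pos: [0.532, 0.1728, 0.0073]
ee_rot: [-3.141, -0.0, 1.641]
wrist_force: [0.4, 0.0, 0.2]
grip_width: 0.0856
time_s: 13.83
tool_pos: [0.5322, 0.1726, 0.0077]
ee_rot: [3.141, 0.0, 1.641]
wrist_force: [-0.8, -0.1, 4.1]
grip_width: 0.0352
```

```bash
python3 -m handwheel '[1,0,0,0,0,0,0, 1,0,0,0,0,0,0, 1,0,0,0.005,0,0,0, 1,0,0,0.01,0,0,0, 1,0,0,0.02,0,0,0, 1,0,0,0.025,0,0,0, 1,0,0,0.03,0,0,0, 1,0,0,0.03,0,0,0, 1,0,0,0.015,0,0,0, 1,0,0,0,0,0,0]' 50
python3 -m handwheel '[1,-0.004,-0.02,0,0,0,0.5, 1,-0.004,-0.02,0,0,0,0.5, 1,-0.004,-0.02,0,0,0,0.5, 1,-0.004,-0.02,0,0,0,0.5, 1,-0.004,-0.02,0,0,0,0.5, 1,-0.004,-0.02,0,0,0,0.5, 1,-0.004,-0.02,0,0,0,0.5, 1,-0.004,-0.02,0,0,0,0.5, 1,-0.004,-0.02,0,0,0,0.5, 1,-0.004,-0.02,0,0,0,0.5, 1,-0.004,-0.022,0,0,0,0, 1,0,0,0,0,0,0]'
python3 -m handwheel '[1,0,0,-0.01,0,0,0, 1,0,0,-0.015,0,0,0, 1,0,0,-0.015,0,0,0, 1,0,0,-0.01,0,0,0, 1,0,0,0,0,0,0, 1,0,0,0,0,0,0]'
```

```text
time_s: 14.67
tool_pos: [0.5343, 0.1738, 0.1462]
ee_rot: [3.135, -0.001, 1.641]
wrist_force: [0.2, 0.5, -2.0]
grip_width: 0.0343
time_s: 15.67
tool_pos: [0.4857, -0.0548, 0.1403]
ee_rot: [-3.137, 0.002, 1.722]
wrist_force: [0.8, -1.2, -2.9]
grip_width: 0.0347
time_s: 16.17
tool_pos: [0.4873, -0.0482, 0.0914]
ee_rot: [-3.14, -0.002, 1.73]
wrist_force: [-0.3, 0.2, -2.6]
grip_width: 0.0346
```

```bash
cat > lk.py <<'E'
from h import *
import sys
s=arm.state();print(s["tool_pos"].round(4) if hasattr(s["tool_pos"],"round") else s["tool_pos"],s["ee_rot"],np.round(s["wrist_force"],2))
c=arm.read_camera("scene"); np.savez(sys.argv[1]+".npz",**c)
a=c["frame"][190:310,200:340]
cv2.imwrite("pics/"+sys.argv[1]+".png",cv2.resize(a,None,fx=4.5,fy=4.5,interpolation=cv2.INTER_CUBIC)[:,:,::-1])
r=arm.spot_point("scene","long_barrel_lens");print(r[:2])
E
python3 lk.py c1
```

```text
[ 0.4873 -0.0482  0.0914] [-3.13980774e+00 -1.52271493e-03  1.72980486e+00] [-0.28  0.15 -2.59]
[{'point': [256.9, 242.8], 'conf': 0.92}, {'point': [232.6, 229.8], 'conf': 0.39}]
```

View pics/c1.png

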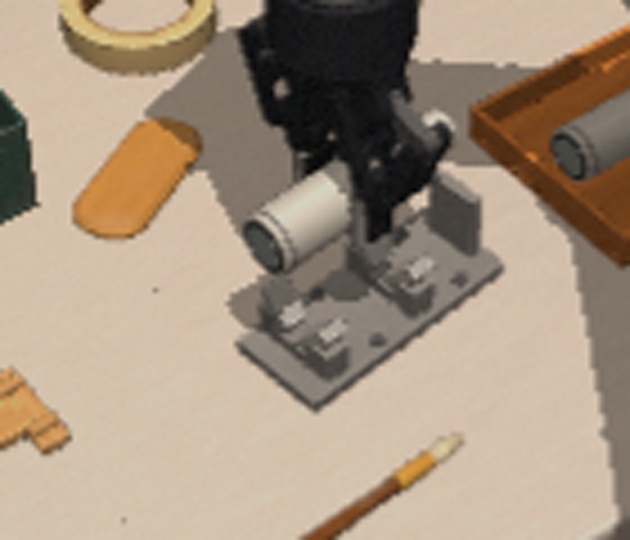

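```bash
cat > ax.py <<'E'
from h import *
from fit import cylfit
import sys
c=dict(np.load(sys.argv[1]+".npz")); zc=float(sys.argv[2]); w=cloud(c).reshape(-1,3)
u=np.array([np.cos(np.radians(99)),np.sin(np.radians(99))]);e=np.array([u[1],-u[0]])
B=np.array([.4859,-.0491])
s=(w[:,:2]-B)@u;q=(w[:,:2]-B)@e
m=(s>.02)&(s<.052)&(abs(q)<.03)&(w[:,2]>zc-.0)&(w[:,2]<zc+.03)
P=w[m]
for _ in range(2):
    o,a,z,r=cylfit(P,np.radians(99),zc); P=P[abs(r)<.004]
print("n",len(P),"lateral at origin-block",((o-B)@e).round(4),"at s",((o-B)@u).round(4),"ang",np.degrees(a).round(2),"z",z.round(4))
m=(abs(q-(o-B)@e)<.015)&(abs(w[:,2]-zc)<.014)&(s>.035)&(s<.075)
print("lens face s",np.percentile(s[m],[5,25,50,75,95]).round(4))
m=(abs(np.hypot(q-(o-B)@e,w[:,2]-zc)-.018)<.003)&(s>.03)&(s<.08); print("rim max",np.sort(s[m])[-8:].round(4))
for p in arm.spot_point("scene","long_barrel_lens")[:1]:
    X=px2w(c,p["point"],z=zc); print("net lens s,q",((X[:2]-B)@u).round(4),((X[:2]-B)@e).round(4),p["conf"])
E
python3 ax.py c1 0.110 | grep -v -e ext -e " dir" -e table
```

```text
n 160 lateral at origin-block 0.0012 at s 0.0357 ang 100.96 z 0.1092
lens face s [0.0387 0.0514 0.0567 0.0575 0.0586]
rim max [0.057  0.0573 0.0575 0.0576 0.058  0.058  0.0581 0.059 ]
net lens s,q 0.0554 0.0066 0.92
```

```bash
python3 -m handwheel '[1,0.0005,-0.002,-0.01,0,0,0, 1,0,0,-0.012,0,0,0, 1,0,0,-0.012,0,0,0, 1,0,0,-0.01,0,0,0, 1,0,0,-0.006,0,0,0, 1,0,0,-0.002,0,0,0, 1,0,0,0,0,0,0, 1,0,0,0,0,0,0]'
python3 lk.py c2; python3 ax.py c2 0.057 | grep -v -e ext -e " dir" -e table
```

```text
time_s: 16.98
tool_pos: [0.4886, -0.051, 0.0403]
ee_rot: [3.142, -0.0, 1.729]
wrist_force: [0.2, -0.6, -1.4]
grip_width: 0.0347
[ 0.4886 -0.051   0.0403] [ 3.14154771e+00 -3.41761692e-04  1.72854231e+00] [ 0.2  -0.56 -1.4 ]
[{'point': [258.0, 258.9], 'conf': 0.79}]
n 161 lateral at origin-block 0.0022 at s 0.036 ang 98.69 z 0.0583
lens face s [0.0421 0.0525 0.054  0.0546 0.0554]
rim max [0.0538 0.0541 0.0541 0.0542 0.0546 0.0548 0.055  0.0555]
net lens s,q 0.0563 0.0042 0.79
```

View pics/c2.png

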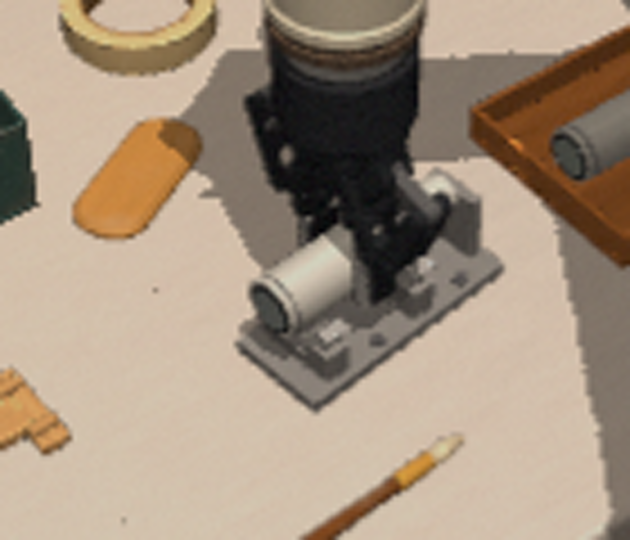

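The long barrel hovers about 6 mm above its seat. Its lens face is at s≈0.055 (target 0.055), so it is centred, and it sits about 0.8 mm too far to one side. I correct that and lower slowly.

```bash
python3 -m handwheel '[1,-0.0008,0.0005,-0.002,0,0,0, 1,0,0,-0.002,0,0,0, 1,0,0,-0.001,0,0,0, 1,0,0,0,0,0,0, 1,0,0,0,0,0,0]'
```

```text
time_s: 17.55
tool_pos: [0.4876, -0.0508, 0.0353]
ee_rot: [-3.141, -0.0, 1.728]
wrist_force: [0.0, -0.8, -1.7]
grip_width: 0.0346
```

```bash
python3 -m handwheel '[1,0,0,-0.001,0,0,0, 1,0,0,0,0,0,0, 1,0,0,0,0,0,0]'
```

```text
time_s: 17.8
tool_pos: [0.4878, -0.0508, 0.0343]
ee_rot: [3.141, 0.0, 1.728]
wrist_force: [0.5, -0.5, -1.3]
grip_width: 0.0347
```

```bash
python3 -m handwheel '[1,0,0,-0.001,0,0,0, 1,0,0,0,0,0,0, 1,0,0,0,0,0,0]'
```

```text
time_s: 18.05
tool_pos: [0.488, -0.0509, 0.034]
ee_rot: [3.141, 0.001, 1.729]
wrist_force: [-2.6, -0.6, 6.5]
grip_width: 0.0346
```

Contact. The x force of -2.6 N shows a slight bias to one face. I open a little so the barrel can settle in the V, then regrip.

```bash
python3 -m handwheel '[0.5,0,0,0,0,0,0, 0.45,0,0,0,0,0,0, 0.4,0,0,0,0,0,0, 0.4,-0.0003,0,0,0,0,0, 0.4,0,0,0,0,0,0]'
python3 -m handwheel '[0.5,0,0,0,0,0,0, 0.55,0,0,0,0,0,0, 0.6,0,0,0,0,0,0, 0.6,0,0,0,0,0,0, 0.6,0,0,0,0,0,0]' 20
python3 -m handwheel '[1,0,0,0,0,0,0, 1,0,0,0,0,0,0, 1,0,0,0,0,0,0]' 40
```

```text
time_s: 18.47
tool_pos: [0.4873, -0.0508, 0.0332]
ee_rot: [-3.141, -0.0, 1.728]
wrist_force: [-0.3, 0.4, -0.2]
grip_width: 0.0509
time_s: 18.88
tool_pos: [0.4878, -0.0508, 0.0334]
ee_rot: [3.141, -0.0, 1.728]
wrist_force: [0.3, -0.3, 0.1]
grip_width: 0.0354
time_s: 19.13
tool_pos: [0.4878, -0.0508, 0.0335]
ee_rot: [3.141, 0.0, 1.728]
wrist_force: [1.6, -0.2, 2.0]
grip_width: 0.0352
```

```bash
python3 -m handwheel '[1,0,0,-0.0004,0,0,0, 1,0,0,0,0,0,0, 1,0,0,0,0,0,0, 1,0,0,0,0,0,0]'
```

```text
time_s: 19.47
tool_pos: [0.4878, -0.0508, 0.0334]
ee_rot: [3.141, 0.001, 1.728]
wrist_force: [-0.4, 0.1, 7.4]
grip_width: 0.035
```

```bash
python3 -m handwheel '[1,0,0,-0.0002,0,0,0, 1,0,0,0,0,0,0, 1,0,0,0,0,0,0, 1,0,0,0,0,0,0]'
python3 -m handwheel '[1,0,0,0,0,0,0, 1,0,0,0,0,0,0, 1,0,0,0,0,0,0, 1,0,0,0,0,0,0, 1,0,0,0,0,0,0, 1,0,0,0,0,0,0]'
python3 lk.py c3;python3 ax.py c3 0.052 | grep -v -e ext -e " dir" -e table
```

```text
time_s: 19.8
tool_pos: [0.4878, -0.0508, 0.0334]
ee_rot: [3.141, 0.001, 1.728]
wrist_force: [-1.8, -0.6, 9.5]
grip_width: 0.0349
time_s: 20.3
tool_pos: [0.4878, -0.0508, 0.0334]
ee_rot: [3.141, 0.001, 1.728]
wrist_force: [-1.0, -0.1, 9.6]
grip_width: 0.0351
[ 0.4878 -0.0508  0.0334] [3.14095851e+00 6.73782297e-04 1.72831554e+00] [-1.04 -0.13  9.64]
[{'point': [261.2, 261.9], 'conf': 0.86}]
n 158 lateral at origin-block 0.0009 at s 0.0364 ang 100.01 z 0.0516
lens face s [0.0389 0.0498 0.0538 0.0549 0.0557]
rim max [0.0541 0.0542 0.0544 0.0546 0.0548 0.0551 0.0554 0.0557]
net lens s,q 0.0543 -0.0047 0.86
```

View pics/c3.png

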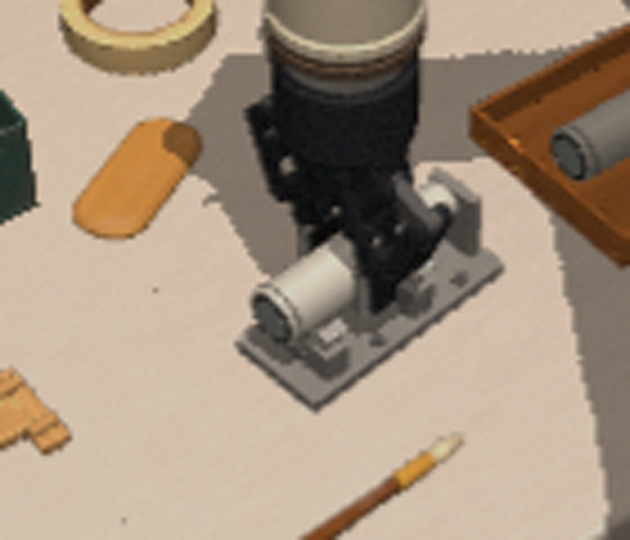

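The picture shows the long barrel seated, with its lens end at about (272,318) in the crop and its narrow end at the stop, (440,200). The short barrel is in the tray at (570,155). The axis is at z=0.0516, the lens face at s≈0.0545, and the push is 9.6 N down with 1 N sideways.

```bash
python3 -c "
from station import arm
print(arm.state()['wrist_force']); print(arm.finish_job())"
```

```text
[-1.20245836e+00 -4.93258375e-03  9.55316655e+00]
the job is handed in; nothing more can be done
None
```

I moved the short barrel from the V-block into the wooden tray. I then seated the long barrel in the V, narrow end to the stop, and handed the job in at about 20 s with the gripper still holding it and pressing down.

**Last checks:**
- **Push:** 9.6 N straight down and about 1 N sideways, so both V faces carry load.
- **Height:** the barrel axis measured 51.6 mm, against 52 mm when seated.
- **Centring:** the lens face was about 54.5 mm from the block's middle, against 55 mm ideal.

**Corrections and disagreements:**
- **First contact:** it leaned slightly on one side (-2.6 N in x), so I let the barrel settle and gripped it again.
- **Cameras:** they disagreed by about 3 mm in x, so I corrected positions with the measured grasps.
- **Lens-point network:** it put the lens 4 to 5 mm sideways of the cylinder fit. I trusted the fit and the force readings instead.

**Bystanders:** I never moved near the jar, rib or tape roll. The rib looked in place in the last picture. The jar and tape roll I last saw in place in the full views at about 12 s.

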